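# Close the press crock with its nested lids, then raise the outer lid alone

## Task

Close the white press crock: pick up the nested pair of lids by the black knob of the inner lid, lower the pair gently (no dropping) so that the crock's rod passes up through the hole in the knob and the inner lid sits fully down in the mouth, and let go. Then take the wooden outer lid by its dark collar and lift it alone, straight up, with the inner lid left seated, so that the seating can be checked; finish while still holding the outer lid, level and still, above the crock and well clear of the rod end. Do not shove the crock about or disturb the other things on the worktop.

Things in the scene. Friction and masses are not known exactly. Their poses are not given: they have to be found in the camera images.
- crock: White stoneware press crock with a blue band, loose, 2.2 kg: 116 mm outside diameter, rim 80 mm high, open mouth 102 mm. A steel guide rod 9 mm thick, round-ended, stands on its axis up to 153 mm above the worktop. Origin: centre of the underside; z up along the rod. The inner lid is seated when its origin is 68 mm above this one.
- rod_end (a point): the top end of the crock's guide rod, on its axis
- inner_lid: Inner lid, white ceramic, 0.28 to 0.56 kg. From the underside: plug 92 mm diameter, 12 mm high; flange 114 mm, 6 mm thick (rests on the crock rim); black knob 28 mm diameter, top at 80 mm. A 17 mm hole runs along the axis right through, for the rod. Origin: centre of the underside; z up. At first it stands on the worktop under the outer lid; only the top 25 mm of the knob shows.
- inner_knob_top (a point): centre of the top of the inner lid's black knob (80 mm above the inner lid's origin)
- outer_lid: Outer lid, brown wood, 140 mm diameter, 0.2 kg, lying loosely (no latch) on the inner lid, origin 3 mm above its. Skirt 15 mm deep, 132 mm inside; plate up to 20 mm; dark collar (tube 48 mm outside, 34 mm inside) up to 52 mm. The inner knob stands up through the collar with 3 mm play; the lid lifts straight off. Origin: centre of the lower edge; z up.
- outer_collar_top (a point): centre of the top of the outer lid's collar (52 mm above the outer lid's origin)
- jar: food jar with a black lid, 71x76x98 mm; a bystander. Origin: centre of the underside
- mug: white mug, 86x118x92 mm; a bystander. Origin: centre of the underside
- dish: green dish shaped like half an avocado, 203x187x76 mm; a bystander. Origin: centre of the underside
- canister: pale canister with a wooden lid, 102x102x140 mm; a bystander. Origin: centre of the underside
- carton: small blue and white carton, 63x77x46 mm; a bystander. Origin: centre of the underside
- tin: flat green-lidded tin, 62x94x20 mm; a bystander. Origin: centre of the underside

How it is judged:
On the way, in this order (a step that is already met when the one before it is completed fails the run):
1. the nested pair of lids is lifted together, by the inner lid's knob (height (world z) of inner_lid above 0.03 m and z of outer_lid in the frame of inner_lid below 0.008 m and horizontal distance between outer_lid and inner_lid below 0.008 m and contact force between the fingers and inner_lid above 0.5 N), for 0.2 s.
2. the pair sits on the crock, rod through the knob, inner lid fully down, outer lid still on it, and the knob let go (z of inner_lid in the frame of crock between 0.064 and 0.071 m and horizontal distance between inner_lid and crock below 0.007 m and angle between the z axis of inner_lid and the z axis of crock, either way round below 0.05 rad and angle between crock's own z axis and vertical below 0.05 rad and z of outer_lid in the frame of inner_lid below 0.008 m and horizontal distance between outer_lid and inner_lid below 0.008 m and contact force between the fingers and inner_lid below 0.1 N), for 0.2 s.
At the end, for the whole second after the job is handed in: Inner lid seated in the crock (origin 64 to 71 mm above the crock's, within 7 mm of its axis and 0.05 rad), still and untouched; outer lid held by the fingers, still, level within 0.2 rad, within 60 mm of the crock's axis, its edge over 90 mm above the inner lid's underside, touching neither (z of inner_lid in the frame of crock between 0.064 and 0.071 m and horizontal distance between inner_lid and crock below 0.007 m and angle between the z axis of inner_lid and the z axis of crock, either way round below 0.05 rad and angle between crock's own z axis and vertical below 0.05 rad and linear speed of inner_lid below 0.02 m/s and z of outer_lid in the frame of inner_lid above 0.09 m and horizontal distance between outer_lid and crock below 0.06 m and angle between outer_lid's own z axis and vertical below 0.2 rad and linear speed of outer_lid below 0.03 m/s and contact force between the fingers and outer_lid above 1 N and contact force between outer_lid and inner_lid below 0.05 N and contact force between outer_lid and crock below 0.05 N and contact force between the fingers and inner_lid below 0.1 N); the arm keeps its last pose, push and grip.
It fails at once if the outer lid is raised off the inner lid (more than 15 mm) while the inner lid is not in its seat on the crock, or the inner lid is drawn up 6 mm or 9 mm off the axis with it (z of outer_lid in the frame of inner_lid above 0.015 m and not (z of inner_lid in the frame of crock between 0.06 and 0.074 m and horizontal distance between inner_lid and crock below 0.009 m)).
It fails at once if the lids are dropped (the inner lid falls faster than 0.3 m/s out of the fingers) (linear speed of inner_lid above 0.3 m/s and contact force between the fingers and inner_lid below 0.1 N).
It fails at once if the crock is shoved more than 30 mm or tipped more than 0.15 rad (distance of crock from where it was at the start of the episode above 0.03 m or angle between crock's own z axis and vertical above 0.15 rad).
It fails at once if a bystander is moved more than 30 mm (distance of any of jar, mug, dish, canister, carton, tin from where it was at the start of the episode above 0.03 m).
It also fails if it takes over 56 s, if anything falls off the work surface, if the arm or the gripper's body presses on something with over 40 N, if the wrist force passes 120 N, or if a joint passes its speed limit or range.

## Robot

A 7-joint arm with a two-finger parallel gripper is mounted at the origin on a cart in front of the work surface, level with it; the furniture and walls round the work are solid. World frame = base frame: x ahead of the robot, y to its left, z up, the work surface at z = 0. Lengths are in m, angles in rad, forces in N, time in s.
With the tool pointing down it reaches from about 0.4 to 0.75 m from the base axis. Payload 19.5 kg.
Tool frame: the origin (TCP) lies at the very end of the fingers, on their centre line; the grasp point (between the pads) lies 19 mm behind it; z points along the fingers, y is the line along which they close (so a half turn about z gives the same grasp; the last joint's range is limited). The gripper opens to 85 mm and grips with 20 to 120 N. Pads are 22 mm wide; open, the fingers measure 114 mm over their backs; the gripper's body (76 mm by 85 mm) begins 54 mm behind the grasp point. The pads swing forward as they close: fully open they stand 13 mm farther back than shut.
Start: joints at [-1.364, 0.707, -0.028, 1.485, 0.022, 0.951, -0.075], TCP at [0.142, 0.557, 0.231] pointing down, gripper open.
Joint ranges: [-2.71, 2.71], [-0.32, 2.16], [-1.57, 1.52], [0, 2.45], [-1.46, 4.6], [0, 2.02], [-2.83, 2.83]. Speed limits (rad/s): [1.89, 1.89, 2.57, 2.57, 3.01, 3.01, 3.01].

## Interface

Orientations are given as a unit quaternion [x, y, z, w].
In Python, from cell import monitor, capture, workorder, nets gives the robot as it stands.
- The arm moves only by the tool step_arm, never from a script. Its argument "rows" is a list that holds one entry, the list of rows, each a list of 4 numbers: the shift along the tool's x, y, z normalised to -1 to 1, where 1 is 80 cm, then the turn about the tool's z normalised to -1 to 1, where 1 is 30 degrees. In form: [[[x, y, z, roll], ...]]. A call has 1 to 8 rows; each row is the pose to reach, as a shift and turn from the pose commanded when the call began, along the tool's axes at that moment; what a row does not reach only later rows make up. A row lasts 1/12 s, in which the tool goes at most 41.7 mm and 7.16 degrees, less where a joint would pass 70% of its speed; a pose out of reach is approached as far as the arm can. A call with a number of a shift or a turn outside -1 to 1 is refused whole. A call with a gripper value outside its range is refused whole. "jaw" is the closure, from 0 (fully open) to 1 (shut), set as the call begins (left out, the last holds). The fingers move at their own pace and stop on an object; "squeeze" is the grip in N (left out, the last holds). Time passes only in rows, so rows that repeat a pose let the fingers close. It gives the time, the measured TCP pose, the force, the opening and the grip force at its end, in the units of the state.
- monitor.read_state(): the state, without advancing time (a new reading comes with each control period).
- capture(name): name is "scene" or "top" or "wrist"; returns a dict with "color" (384x512x3 uint8, red, green, blue), "camera_matrix" (3x3 intrinsics, pixels), "rvec" (rotation vector, rad) and "tvec" (3), from world to camera coordinates, as OpenCV has them. Camera axes: x right, y down, z forward; pixel columns grow to the right and rows downward; lengths in m; the calibration is good to about 2 mm. A picture is of the moment at which its call begins. There is no depth.
- workorder.close_job(): hands the job in; it is judged then, once.
Trained networks look in a picture, given as the dict that the camera call returned (one of the last four; its "shot" number tells which), for a name from the list of things; names that differ only in an ending like _2 or _b are one class to them, and where a whole thing is asked for, a point or a joint stands for the part that bears it (a point fixed in the world has none). Each returns a list of dicts, best first, with "confidence" (0 to 1); they miss things now and then, are a little off and sometimes report something else, mostly with a low value. They report only what shows in the picture. A call takes as long as a camera call.
- nets.search_frame(target, picture): "at" ([column, row] in pixels, amid what is visible of it).
The state is a dict: "clock": time; "joint_pos": joint angles; "dq": joint speeds; "tau": joint torques, N m; "eef_pos": TCP position; "eef_rot": TCP orientation; "wrist_force": force on the tool from outside, world axes, zero at the start; "ft_torque": the same for the moment, N m; "opening": opening from 0.0 (shut) to 1.0 (fully open); "grasp_force": force on a finger pad.
Only numpy, scipy, OpenCV 4.12 (cv2) and the standard library are available. Lean on these libraries where they do the work, as an engineer would, in place of code of your own. Each camera call takes 0.05 s, during which the arm holds its last target. There are 200 camera calls.

## Working session

There is one attempt and no reset: what is moved stays moved. The work goes in short steps, Python scripts to look and compute and a tool call to move; the robot and the scene stay as the last step left them, time stands still between calls to the robot, and variables do not carry over. Pictures are saved under pics/ and viewed, at most 10 in all, crops included, and the job is handed in when it is done.

Besides the shell and the picture viewer there is one more tool, called after "Call:" as name([rows], argument=value, ...), one row to a line, values as JSON. step_arm: Moves the arm, as the interface text tells. Its arguments: {"type":"object","properties":{"rows":{"type":"array"},"jaw":{"type":"number"},"squeeze":{"type":"number"}},"required":["rows"]}

```bash
mkdir -p pics; cat > h.py <<'E'
import numpy as np, cv2
from cell import monitor, capture, workorder, nets
from scipy.spatial.transform import Rotation as R
def ray(p,uv):
    Rm=cv2.Rodrigues(np.array(p["rvec"],float))[0]; t=np.array(p["tvec"],float).ravel()
    d=Rm.T@np.linalg.inv(np.array(p["camera_matrix"]))@np.array([uv[0],uv[1],1.]); return -Rm.T@t, d/np.linalg.norm(d)
def atz(p,uv,z):
    c,d=ray(p,uv); return c+d*(z-c[2])/d[2]
def proj(p,X):
    return cv2.projectPoints(np.array(X,float).reshape(-1,3),np.array(p["rvec"],float),np.array(p["tvec"],float),np.array(p["camera_matrix"],float),None)[0].reshape(-1,2)
def save(p,n): cv2.imwrite("pics/"+n,p["color"][:,:,::-1])
def tri(a,b):
    A=np.zeros((3,3));v=np.zeros(3)
    for c,d in(a,b):
        P=np.eye(3)-np.outer(d,d);A+=P;v+=P@c
    return np.linalg.solve(A,v)
E
python3 - <<'E'
from h import *
np.set_printoptions(precision=4,suppress=True)
s=monitor.read_state(); print(s)
im=[]
P={}
for n in("scene","top","wrist"):
    p=capture(n);P[n]=p;c=ray(p,(256,192));print(n,c)
    for t in("rod_end","inner_knob_top","outer_collar_top","crock","outer_lid","jar","mug","dish","canister","carton","tin"):
        r=nets.search_frame(t,p)
        if r: print(n,t,[(np.round(q["at"],1),round(q["confidence"],2)) for q in r[:2]])
    im.append(p["color"])
cv2.imwrite("pics/a.png",cv2.resize(np.vstack(im[:2])[:,:,::-1],None,fx=.78,fy=.78)) 
save(P["top"],"top.png");save(P["scene"],"scene.png")
E
```

```text
{'clock': 0.0, 'joint_pos': array([-1.3637,  0.7071, -0.0276,  1.485 ,  0.022 ,  0.9509, -0.0755]), 'dq': array([-0.0003, -0.0003,  0.0003,  0.0009, -0.0001,  0.0014, -0.0009]), 'tau': array([ -0.0015, -88.321 ,   1.234 , -23.6172,   0.0168,   0.0065,
         0.0001]), 'eef_pos': array([0.1415, 0.557 , 0.2308]), 'eef_rot': array([ 0.1241,  0.9923, -0.0006, -0.0001]), 'wrist_force': array([-0.3894,  0.0151, -0.3092]), 'ft_torque': array([0.0081, 0.0112, 0.0624]), 'grasp_force': 0.0, 'opening': 1.0026925466114371}
scene (array([-0.4008, -0.7187,  0.8429]), array([ 0.6569,  0.5303, -0.536 ]))
scene rod_end [(array([287.6, 239.2]), 0.98), (array([173.4, 165.7]), 0.19)]
scene inner_knob_top [(array([277.5, 201.3]), 0.2)]
scene outer_collar_top [(array([215.8, 199.4]), 0.57)]
scene crock [(array([289.2, 239.6]), 0.69)]
scene outer_lid [(array([215.1, 201.3]), 0.63)]
scene jar [(array([314.6, 205.1]), 0.63)]
scene mug [(array([364.2, 265.8]), 0.65)]
scene dish [(array([172.6, 166.7]), 0.67), (array([213.5, 201.8]), 0.23)]
scene canister [(array([364.7, 231. ]), 0.73)]
scene carton [(array([278. , 200.9]), 0.65)]
scene tin [(array([240.3, 227.3]), 0.62)]
top (array([0.2777, 0.0248, 1.4152]), array([ 0.16  , -0.0054, -0.9871]))
top inner_knob_top [(array([204.1, 208. ]), 0.54)]
top outer_collar_top [(array([208.8, 212. ]), 0.79)]
top crock [(array([322. , 215.9]), 0.96)]
top outer_lid [(array([211.1, 207.6]), 0.79), (array([113.5, 201.1]), 0.22)]
top jar [(array([308.7, 152.4]), 0.59)]
top mug [(array([391.5, 200.4]), 0.61)]
top dish [(array([113.4, 202.8]), 0.73)]
top canister [(array([378. , 163.2]), 0.59)]
top carton [(array([266.9, 160.8]), 0.81)]
top tin [(array([263.3, 221.2]), 0.82)]
wrist (array([0.0603, 0.5785, 0.3739]), array([ 0.3365, -0.0884, -0.9375]))
wrist outer_collar_top [(array([ 93.5, 375.9]), 0.73)]
wrist outer_lid [(array([ 96.8, 374.8]), 0.75)]
wrist jar [(array([ 98.1, 373.9]), 0.73)]
```

View pics/top.png

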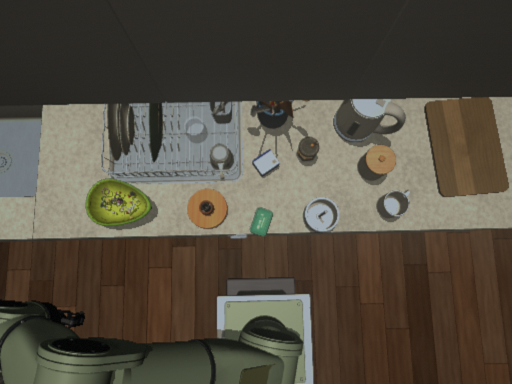

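View pics/scene.png

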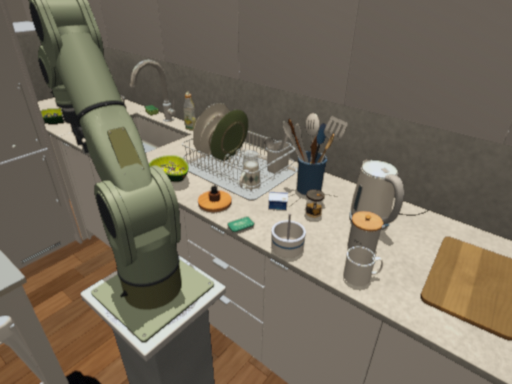

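```bash
python3 - <<'E'
from h import *
np.set_printoptions(precision=4,suppress=True)
T=capture("top");S=capture("scene")
def f(p,n):
    r=nets.search_frame(n,p); return np.array(r[0]["at"]) if r else None
for n,z in(("rod_end",.153),("crock",.06),("outer_collar_top",.055),("inner_knob_top",.08),("jar",.07),("mug",.06),("canister",.1),("carton",.046),("tin",.02),("dish",.04)):
    for m,p in(("top",T),("scene",S)):
        u=f(p,n)
        if u is not None: print(n,m,u,atz(p,u,z))
E
```

```text
rod_end top [320.7 211.7] [ 0.4145 -0.1859  0.153 ]
rod_end scene [285.6 241.2] [ 0.2919 -0.2749  0.153 ]
crock top [323.3 216.6] [ 0.4077 -0.2094  0.06  ]
crock scene [288.6 236.7] [ 0.4111 -0.2093  0.06  ]
outer_collar_top top [207.8 211.9] [0.433 0.183 0.055]
outer_collar_top scene [214.9 197.1] [0.4288 0.1614 0.055 ]
inner_knob_top top [205.  207.6] [0.4448 0.1895 0.08  ]
inner_knob_top scene [213.4 187.3] [0.4498 0.1892 0.08  ]
jar top [310.3 151.9] [ 0.6325 -0.174   0.07  ]
jar scene [315.5 201.4] [ 0.644  -0.1729  0.07  ]
mug top [394.7 204.1] [ 0.445  -0.4564  0.06  ]
mug scene [360.  266.2] [ 0.437  -0.4602  0.06  ]
canister top [379.4 162.3] [ 0.5835 -0.402   0.1   ]
canister scene [364.1 230.9] [ 0.5569 -0.4105  0.1   ]
carton top [266.9 160. ] [ 0.6126 -0.0235  0.046 ]
carton scene [276.1 203.5] [ 0.562  -0.0446  0.046 ]
tin top [263.5 222.5] [ 0.3956 -0.0066  0.02  ]
tin scene [238.3 226.5] [ 0.3805 -0.0063  0.02  ]
dish top [113.6 201.2] [0.479  0.5094 0.04  ]
dish scene [172.  166.9] [0.4975 0.5112 0.04  ]
```

The top view shows the orange lid pair at about (207,208) and the crock at (322,215). The scene view shows them at (214,200) and (289,238). Both cameras agree on positions: lids about (0.44, 0.187), crock about (0.41, -0.21). I'll move above the lids.

Call:
step_arm([
  [[-0.03,-0.022,0.0,0],[-0.06,-0.044,0.0,0],[-0.09,-0.067,0.0,0],[-0.12,-0.09,0,0],[-0.15,-0.112,0,0],[-0.18,-0.134,0,0],[-0.21,-0.156,0,0],[-0.24,-0.178,0,0]],
], jaw=0, squeeze=60)

```text
clock: 3.57
eef_pos: [0.2933, 0.3708, 0.2314]
eef_rot: [0.124, 0.992, 0.0, 0.0]
wrist_force: [1.0, 0.3, -0.5]
opening: 1.0
grasp_force: 0.0
```

Call:
step_arm([
  [[-0.03,-0.022,0.0,0],[-0.06,-0.044,0.0,0],[-0.09,-0.067,0.01,0],[-0.12,-0.09,0.02,0],[-0.15,-0.112,0.03,0],[-0.18,-0.134,0.04,0],[-0.21,-0.156,0.05,0],[-0.2375,-0.178,0.05,0]],
])

```text
clock: 4.23
eef_pos: [0.4423, 0.1856, 0.1902]
eef_rot: [0.124, 0.992, -0.0, -0.001]
wrist_force: [0.1, 0.4, -0.2]
opening: 1.005
grasp_force: 0.0
```

Call:
step_arm([
  [[0,0,0,0],[0,0,0,0],[0,0,0,0]],
])

```text
clock: 4.48
eef_pos: [0.4414, 0.1877, 0.1914]
eef_rot: [0.124, 0.992, 0.0, -0.0]
wrist_force: [-0.2, 0.1, -0.9]
opening: 1.002
grasp_force: 0.0
```

```bash
python3 - <<'E'
from h import *
np.set_printoptions(precision=4,suppress=True)
print(monitor.read_state())
W=capture("wrist");T=capture("top");save(W,"w1.png")
print(nets.search_frame("inner_knob_top",W),nets.search_frame("outer_collar_top",W))
for m,p in(("w",W),("t",T)):
    hsv=cv2.cvtColor(p["color"],cv2.COLOR_RGB2HSV)
    k=cv2.inRange(hsv,(5,140,90),(18,255,255))
    c=[x for x in cv2.findContours(k,cv2.RETR_EXTERNAL,cv2.CHAIN_APPROX_NONE)[0] if len(x)>40]
    for x in c:
        e=cv2.fitEllipse(cv2.convexHull(x));print(m,e,atz(p,e[0],.02))
E
```

```text
{'clock': 4.4833, 'joint_pos': array([-0.4026,  0.6295, -0.1139,  1.8756,  0.1114,  0.6424,  0.7381]), 'dq': array([-0.0189, -0.0033, -0.0025,  0.0022, -0.0011,  0.0005, -0.0002]), 'tau': array([  2.796 , -75.3947,   0.4802, -17.4379,   0.0955,   0.0279,
         0.0907]), 'eef_pos': array([0.4414, 0.1877, 0.1914]), 'eef_rot': array([ 0.124 ,  0.9923,  0.0002, -0.0001]), 'wrist_force': array([-0.1706,  0.1124, -0.8932]), 'ft_torque': array([-0.0068,  0.0983,  0.0247]), 'grasp_force': 0.0, 'opening': 1.0024622654218045}
[{'at': [260.2, 183.8], 'confidence': 0.7}] []
w ((305.878662109375, 172.10911560058594), (3.5379691123962402, 31.050981521606445), 171.0630645751953) [0.4635 0.2391 0.02  ]
w ((284.4630126953125, 160.403076171875), (25.584562301635742, 76.25848388671875), 173.3524932861328) [0.4446 0.2188 0.02  ]
w ((228.60147094726562, 147.8741455078125), (21.54612922668457, 67.4469223022461), 173.42254638671875) [0.4161 0.1631 0.02  ]
w ((241.7086944580078, 139.6663818359375), (7.59510612487793, 58.66566848754883), 168.7274627685547) [0.411  0.1792 0.02  ]
w ((250.42984008789062, 132.69775390625), (6.263460636138916, 48.65059280395508), 168.28768920898438) [0.406  0.1902 0.02  ]
w ((275.577880859375, 120.19171905517578), (14.493866920471191, 24.023969650268555), 177.5282745361328) [0.3998 0.2191 0.02  ]
```

View pics/w1.png

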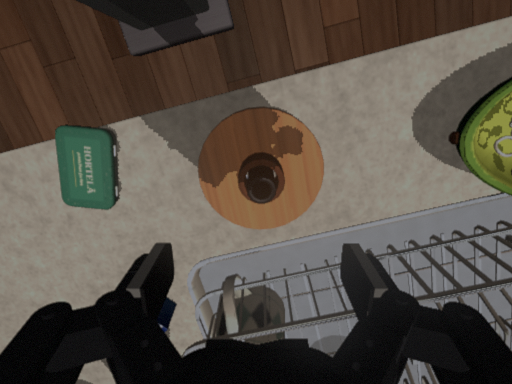

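The wrist view shows the lid plate centred about (261,168) and the knob top at about (262,183), with the hole visible in the knob.

```bash
python3 - <<'E'
from h import *
np.set_printoptions(precision=4,suppress=True)
W=capture("wrist");T=capture("top")
rng=np.linspace(0,2*np.pi,60)
for z,u in((.023,(261,168.5)),(.08,(262,183)),(.055,(261,177))): print(z,atz(W,u,z))
def circ(c,r,z): return np.c_[c[0]+r*np.cos(rng),c[1]+r*np.sin(rng),0*rng+z]
g=W["color"].copy()
c=atz(W,(262,183),.08)[:2]
for r,z,col in((.014,.08,(255,0,0)),(.024,.055,(0,255,0)),(.07,.023,(0,0,255))):
    cv2.polylines(g,[np.round(proj(W,circ(c,r,z))).astype(int)],True,col,1)
t=T["color"].copy()
for cc,r,z,col in((c,.07,.023,(0,0,255)),((.41,-.209),.058,.08,(255,0,0)),((.41,-.209),.0045,.153,(255,255,0))):
    cv2.polylines(t,[np.round(8*proj(T,circ(cc,r,z))).astype(int)],True,col,1,shift=3)
a=cv2.resize(g[90:250,170:350],None,fx=2,fy=2);b=cv2.resize(t[170:250,170:360],None,fx=4,fy=4,interpolation=2)
h=np.zeros((a.shape[0]+b.shape[0],800,3),np.uint8);h=h[:, :760]
h[:a.shape[0],:a.shape[1]]=a;h[a.shape[0]:,:b.shape[1]]=b
cv2.imwrite("pics/ov.png",cv2.resize(h,None,fx=.85,fy=.85)[:,:,::-1])
E
```

```text
0.023 [0.4463 0.192  0.023 ]
0.08 [0.444  0.1927 0.08  ]
0.055 [0.446  0.1916 0.055 ]
```

View pics/ov.png

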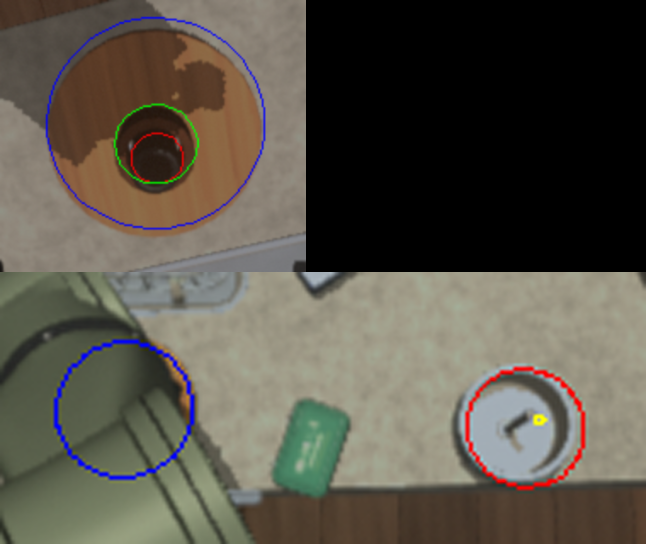

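```bash
cat >> h.py <<'E'
rng=np.linspace(0,2*np.pi,120)
def circ(c,r,z): return np.c_[c[0]+r*np.cos(rng),c[1]+r*np.sin(rng),0*rng+z]
def fitc(p,pts,r,z,c0,free=False):
    from scipy.optimize import least_squares
    def f(v):
        q=proj(p,circ(v[:2],r if not free else v[2],z))
        return np.min(np.linalg.norm(pts[:,None]-q[None],axis=2),axis=1)
    s=least_squares(f,[*c0,r] if free else list(c0),x_scale=.01,diff_step=1e-3,loss="soft_l1"); return s.x,np.sqrt(np.mean(s.fun**2))
E
python3 - <<'E'
from h import *
np.set_printoptions(precision=4,suppress=True)
W=capture("wrist");T=capture("top")
lab=cv2.cvtColor(W["color"],cv2.COLOR_RGB2HSV)
k=(lab[:,:,1]>105)&(lab[:,:,0]<22); k=k.astype(np.uint8)*255; k[:95]=0;k[:,:190]=0;k[:,335:]=0;k[240:]=0
k=cv2.morphologyEx(k,cv2.MORPH_OPEN,np.ones((3,3)));k=cv2.morphologyEx(k,cv2.MORPH_CLOSE,np.ones((9,9)))
c=max(cv2.findContours(k,cv2.RETR_EXTERNAL,cv2.CHAIN_APPROX_NONE)[0],key=cv2.contourArea)
pts=cv2.convexHull(c).reshape(-1,2).astype(float);print(cv2.fitEllipse(pts.astype(np.float32)))
for z in(.013,.018,.023): print(z,fitc(W,pts,.07,z,(.445,.191)),fitc(W,pts,.07,z,(.445,.191),True))
# crock in top: bright outline
h=cv2.cvtColor(T["color"],cv2.COLOR_RGB2HSV); 
k=((h[:,:,1]<40)&(h[:,:,2]>110)).astype(np.uint8)*255; m=np.zeros_like(k);cv2.circle(m,(322,215),24,255,-1);k&=m
k=cv2.morphologyEx(k,cv2.MORPH_OPEN,np.ones((3,3)))
c=max(cv2.findContours(k,cv2.RETR_EXTERNAL,cv2.CHAIN_APPROX_NONE)[0],key=cv2.contourArea)
pts=cv2.convexHull(c).reshape(-1,2).astype(float);print(cv2.fitEllipse(pts.astype(np.float32)),fitc(T,pts,.058,.08,(.41,-.2)))
print(proj(T,[[.41,-.2,.153],[.41,-.2,.08]]))
p=capture("wrist");print(ray(p,(256,192)),p["camera_matrix"][0][0])
g=cv2.resize(W["color"][130:240,200:330],None,fx=5,fy=5,interpolation=2);cv2.imwrite("pics/z.png",g[:,:,::-1])
E
```

```text
((260.58734130859375, 167.8235321044922), (121.00543212890625, 124.90064239501953), 86.38311004638672)
0.013 (array([0.4525, 0.1897]), np.float64(1.2491808857261597)) (array([0.4529, 0.1895, 0.0711]), np.float64(0.7963821704593959))
0.018 (array([0.4514, 0.1898]), np.float64(0.7946165824600578)) (array([0.4514, 0.1899, 0.07  ]), np.float64(0.7938685294165683))
0.023 (array([0.4502, 0.19  ]), np.float64(1.2460701001861976)) (array([0.4499, 0.1902, 0.0689]), np.float64(0.7964185452506987))
((321.76171875, 213.6571502685547), (43.71058654785156, 48.61685562133789), 83.37071228027344) (array([ 0.4225, -0.198 ]), np.float64(6.127966451345971))
[[325.2139 213.01  ]
 [321.4623 215.3715]]
(array([0.3602, 0.2086, 0.334 ]), array([ 0.3366, -0.0882, -0.9375])) 293.8176725972179
```

View pics/z.png

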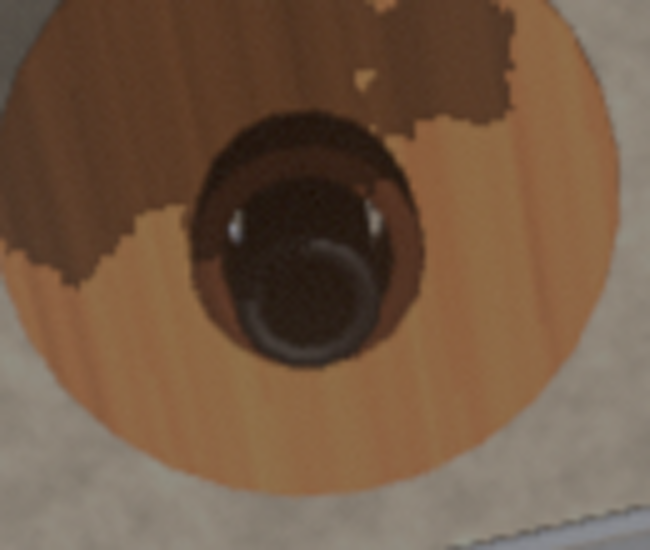

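The zoom puts the knob top centre at about pixel (262.4,189.5), which gives (0.450,0.191). This agrees with the plate fit of (0.450,0.190). I'll descend and grip the knob.

Call:
step_arm([
  [[-0.0094,0.006,0.0,0],[-0.0094,0.006,0.03,0],[-0.0094,0.006,0.06,0],[-0.0094,0.006,0.09,0],[-0.0094,0.006,0.115,0],[-0.0094,0.006,0.14,0],[-0.0094,0.006,0.155,0],[-0.0094,0.006,0.1625,0]],
], jaw=0)

```text
clock: 5.6
eef_pos: [0.4496, 0.1899, 0.0599]
eef_rot: [0.124, 0.992, -0.001, -0.001]
wrist_force: [-0.1, -0.4, -0.6]
opening: 1.0
grasp_force: 0.0
```

Call:
step_arm([
  [[0,0,0,0],[0,0,0,0],[0,0,0,0],[0,0,0,0],[0,0,0,0],[0,0,0,0],[0,0,0,0],[0,0,0,0]],
], jaw=1, squeeze=60)

```text
clock: 6.27
eef_pos: [0.4504, 0.1899, 0.0621]
eef_rot: [0.124, 0.992, 0.0, 0.0]
wrist_force: [-0.8, -0.9, 12.9]
opening: 0.297
grasp_force: 58.3
```

Call:
step_arm([
  [[0,0,0,0],[0,0,0,0],[0,0,0,0],[0,0,0,0],[0,0,0,0],[0,0,0,0]],
])

```text
clock: 6.77
eef_pos: [0.4504, 0.1899, 0.0621]
eef_rot: [0.124, 0.992, 0.0, 0.0]
wrist_force: [-1.8, -1.7, 12.6]
opening: 0.295
grasp_force: 58.3
```

```bash
python3 - <<'E'
from h import *
s=monitor.read_state();print(s)
W=capture("wrist");save(W,"w2.png");print(nets.search_frame("inner_knob_top",W))
E
```

```text
{'clock': 6.7667, 'joint_pos': array([-0.43044769,  0.87250643, -0.06193135,  1.95822668,  0.15479875,
        0.31438304,  0.70396902]), 'dq': array([-0.00040171,  0.00014099,  0.00159503, -0.00066597, -0.00228171,
       -0.00070939,  0.00061679]), 'tau': array([ -0.56696132, -79.61992264,   0.34314489,  -9.05226767,
         0.18155437,  -0.6246924 ,   0.18012273]), 'eef_pos': array([0.45042093, 0.18991701, 0.06210556]), 'eef_rot': array([1.24304920e-01, 9.92243945e-01, 1.50944448e-04, 4.65914471e-04]), 'wrist_force': array([-1.84449393, -1.66653689, 12.64064362]), 'ft_torque': array([-0.21604017,  0.37818607, -0.19629165]), 'grasp_force': 58.32705248147249, 'opening': 0.2947319823403298}
[]
```

View pics/w2.png

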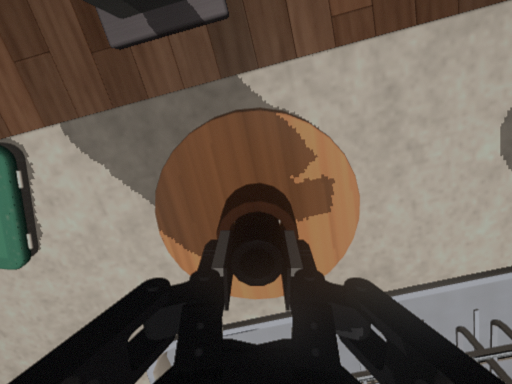

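The jaws are closed on the knob at pixel (258,255), between the pads, with nothing disturbed. I'll lift.

Call:
step_arm([
  [[0,0,0,0],[0,0,-0.005,0],[0,0,-0.015,0],[0,0,-0.03,0],[0,0,-0.045,0],[0,0,-0.06,0],[0,0,-0.07,0],[0,0,-0.075,0]],
], squeeze=90)

```text
clock: 7.53
eef_pos: [0.4504, 0.19, 0.1226]
eef_rot: [0.124, 0.992, 0.0, 0.001]
wrist_force: [-0.6, -0.4, -5.1]
opening: 0.288
grasp_force: 89.0
```

Call:
step_arm([
  [[0,0,-0.01,0],[0,0,-0.03,0],[0,0,-0.055,0],[0,0,-0.08,0],[0,0,-0.105,0],[0,0,-0.13,0],[0,0,-0.145,0],[0,0,-0.15,0]],
])

```text
clock: 8.2
eef_pos: [0.4504, 0.1901, 0.243]
eef_rot: [0.124, 0.992, 0.0, 0.001]
wrist_force: [-0.1, 1.0, -4.9]
opening: 0.283
grasp_force: 89.1
```

Call:
step_arm([
  [[0,0,-0.005,0],[0,0,-0.015,0],[0,0,-0.025,0],[0,0,-0.025,0],[0,0,-0.025,0]],
])

```text
clock: 8.62
eef_pos: [0.4502, 0.19, 0.2613]
eef_rot: [0.124, 0.992, -0.0, 0.0]
wrist_force: [-0.1, -0.7, -5.4]
opening: 0.284
grasp_force: 89.1
```

```bash
python3 - <<'E'
from h import *
np.set_printoptions(precision=4,suppress=True)
s=monitor.read_state();print(s["eef_pos"],s["eef_rot"],s["wrist_force"],s["ft_torque"],s["opening"],s["grasp_force"])
W=capture("wrist");T=capture("top");S=capture("scene")
g=cv2.resize(T["color"][180:250,280:365],None,fx=7,fy=7,interpolation=2)
b=cv2.resize(S["color"][205:260,262:317],None,fx=4.9,fy=4.9,interpolation=2);
c=cv2.resize(S["color"][100:230,150:290],None,fx=2,fy=2,interpolation=2)
h=np.zeros((560,800,3),np.uint8);h[:490,:595]=g
h=np.zeros((600,800,3),np.uint8)
g=cv2.resize(g,(510,420));h[:420,:510]=g;h[:269,520:789]=b[:269,:269];h[300:560,515:795]=c
cv2.imwrite("pics/c.png",h[:,:,::-1])
E
```

```text
[0.4502 0.19   0.2613] [ 0.124   0.9923 -0.      0.0001] [-0.1026 -0.6593 -5.4045] [0.0093 0.0096 0.0203] 0.28387747373771033 89.0953097079182
```

View pics/c.png

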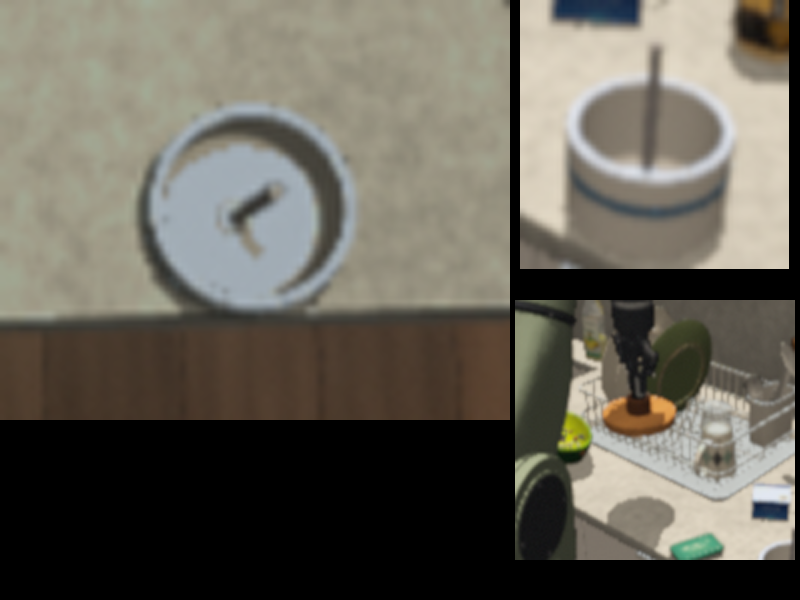

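The pair is lifted together and level. In the top picture the crock rim is centred at about (321.8,214.6) with the rod tip at (326.7,210.8). In the scene picture the tip is at (289.8,214.2) and the rim centre at (288.7,231.6).

```bash
python3 - <<'E'
from h import *
np.set_printoptions(precision=4,suppress=True)
T=capture("top");S=capture("scene")
rt,rs=(326.9,210.6),(289.8,214.2)
print("tri",tri(ray(T,rt),ray(S,rs)))
print(atz(T,rt,.152),atz(S,rs,.152),atz(T,(321.8,214.6),.08),atz(S,(288.7,231.6),.08))
# rim: bright neutral edges fitted
for p,uv,n in((T,(321.8,214.6),"t"),(S,(288.7,231.6),"s")):
    g=cv2.GaussianBlur(cv2.cvtColor(p["color"],cv2.COLOR_RGB2GRAY),(3,3),0)
    e=np.argwhere(cv2.Canny(g,40,100)>0)[:,::-1].astype(float)
    c=atz(p,uv,.08)[:2]
    for it in range(3):
        o=[]
        for r in(.058,.051):
            q=proj(p,circ(c,r,.08)); d=np.min(np.linalg.norm(e[:,None]-q[None],axis=2),axis=1); k=e[d<(2.5-.5*it)]
            o.append(fitc(p,k,r,.08,c)+(len(k),))
        c=o[0][0]
    print(n,o)
E
```

```text
tri [ 0.4169 -0.2052  0.1498]
[ 0.4177 -0.2059  0.152 ] [ 0.413  -0.2059  0.152 ] [ 0.4126 -0.2013  0.08  ] [ 0.4128 -0.207   0.08  ]
t [(array([ 0.4073, -0.1981]), np.float64(0.9052398487762927), 82), (array([ 0.4103, -0.1984]), np.float64(0.8572441322144047), 99)]
s [(array([ 0.4138, -0.2073]), np.float64(0.8307567605015256), 79), (array([ 0.4129, -0.2076]), np.float64(0.8387548000565842), 84)]
```

Call:
step_arm([
  [[-0.001,-0.01,0,0],[-0.004,-0.03,0,0],[-0.007,-0.055,0,0],[-0.01,-0.08,0,0],[-0.013,-0.105,0,0],[-0.016,-0.13,0,0],[-0.018,-0.15,0,0],[-0.02,-0.165,0,0]],
])

```text
clock: 9.53
eef_pos: [0.4326, 0.056, 0.2613]
eef_rot: [0.125, 0.992, -0.0, -0.0]
wrist_force: [0.5, -0.8, -5.1]
opening: 0.286
grasp_force: 89.2
```

Call:
step_arm([
  [[-0.001,-0.02,0,0],[-0.004,-0.045,0,0],[-0.007,-0.07,0,0],[-0.01,-0.095,0,0],[-0.013,-0.12,0,0],[-0.016,-0.14,0,0],[-0.018,-0.155,0,0],[-0.019,-0.167,0,0]],
])

```text
clock: 10.2
eef_pos: [0.4145, -0.0767, 0.2613]
eef_rot: [0.125, 0.992, -0.0, -0.0]
wrist_force: [0.1, 0.7, -5.2]
opening: 0.284
grasp_force: 89.2
```

Call:
step_arm([
  [[0,0,0,0],[0,0,0,0],[0,0,0,0],[0,0,0,0]],
])

```text
clock: 10.53
eef_pos: [0.4151, -0.0745, 0.2613]
eef_rot: [0.124, 0.992, 0.0, 0.0]
wrist_force: [-0.5, -0.9, -4.5]
opening: 0.287
grasp_force: 89.2
```

```bash
python3 - <<'E'
from h import *
np.set_printoptions(precision=4,suppress=True)
s=monitor.read_state();print(s["eef_pos"],s["eef_rot"],s["wrist_force"],s["ft_torque"],s["opening"],s["grasp_force"])
W=capture("wrist");save(W,"w3.png")
for t in("rod_end","inner_knob_top","crock"): print(t,nets.search_frame(t,W))
print(proj(W,[[.414,-.205,.153],[.414,-.205,.08]]))
E
```

```text
[ 0.4151 -0.0745  0.2613] [0.1236 0.9923 0.0001 0.    ] [-0.5148 -0.925  -4.5213] [ 0.0108  0.0086 -0.0327] 0.2867398043664081 89.24538431921974
rod_end []
inner_knob_top [{'at': [254.7, 251.1], 'confidence': 0.78}]
crock [{'at': [136.2, 174.8], 'confidence': 0.87}]
[[120.611  213.8047]
 [147.9747 187.7149]]
```

View pics/w3.png

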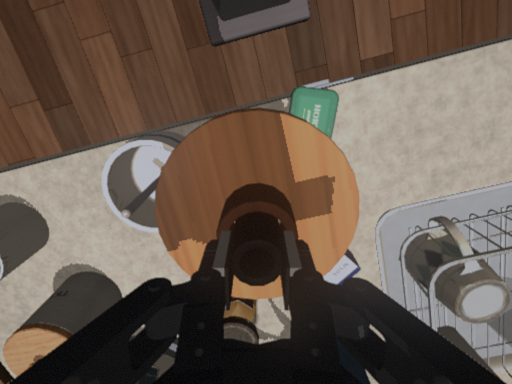

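The wrist view shows the crock rim left of the lid, spanning about (102..,140–231), and the rod running from (155,180) to about (124,212). I'll zoom with the predicted outline overlaid.

```bash
python3 - <<'E'
from h import *
np.set_printoptions(precision=4,suppress=True)
W=capture("wrist");p=W
g=cv2.GaussianBlur(cv2.cvtColor(p["color"],cv2.COLOR_RGB2GRAY),(3,3),0)
e=np.argwhere(cv2.Canny(g,30,80)>0)[:,::-1].astype(float); e=e[(e[:,0]<165)&(e[:,1]>125)&(e[:,1]<245)]
c=np.array([.414,-.205])
for it in range(4):
    o=[]
    for r in(.058,.051):
        q=proj(p,circ(c,r,.08)); d=np.min(np.linalg.norm(e[:,None]-q[None],axis=2),axis=1); k=e[d<(4-it*.8)]
        o.append(fitc(p,k,r,.08,c)+(len(k),))
    c=(o[0][0]+o[1][0])/2
    print(o)
b=W["color"][130:240,90:200]; b=cv2.resize(b,None,fx=5,fy=5,interpolation=2)
o=b.copy()
for r in(.058,.051):
    q=(proj(W,circ(c,r,.08))-[90,130]+.5)*5-.5; cv2.polylines(o,[np.round(q).astype(int)],True,(255,0,0),1)
q=(proj(W,[[*c,.153],[*c,.08],[*c,.02]])-[90,130]+.5)*5-.5
cv2.polylines(o,[np.round(q).astype(int)],False,(255,0,0),1)
print(q)
cv2.imwrite("pics/r.png",o[:,:,::-1])
E
```

```text
[(array([ 0.4153, -0.2014]), np.float64(1.6652029947224205), 225), (array([ 0.4146, -0.2055]), np.float64(2.6421733996869836), 300)]
[(array([ 0.4156, -0.2013]), np.float64(1.2370236965030044), 213), (array([ 0.4157, -0.2019]), np.float64(0.9457363057714553), 179)]
[(array([ 0.4157, -0.2013]), np.float64(0.883167567990425), 196), (array([ 0.4156, -0.2019]), np.float64(0.9134750634754089), 177)]
[(array([ 0.4158, -0.2013]), np.float64(0.8552895666667027), 193), (array([ 0.4156, -0.2019]), np.float64(0.8017413759411156), 167)]
[[177.4382 424.9369]
 [309.7141 293.8101]
 [384.3179 219.8545]]
```

View pics/r.png

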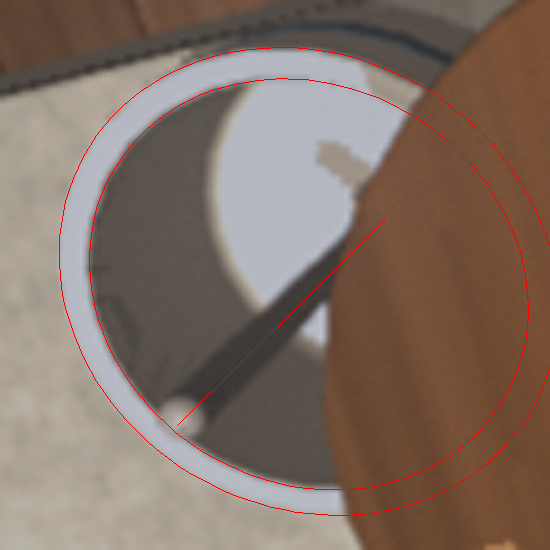

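The rim fit is within a pixel, and the rod tip at crop (182,418) matches the prediction. The wrist camera therefore puts the crock at (0.4157,-0.2016). Next I'll measure the held lid's offset from the TCP with the same camera.

```bash
python3 - <<'E'
from h import *
np.set_printoptions(precision=4,suppress=True)
W=capture("wrist");s=monitor.read_state();t=s["eef_pos"];print(t)
h=cv2.cvtColor(W["color"],cv2.COLOR_RGB2HSV)
k=((h[:,:,1]>95)&(h[:,:,0]<22)&(h[:,:,2]>50)).astype(np.uint8)*255; k[:104]=0;k[:,:150]=0;k[:,366:]=0;k[305:]=0
k=cv2.morphologyEx(k,cv2.MORPH_OPEN,np.ones((3,3)));k=cv2.morphologyEx(k,cv2.MORPH_CLOSE,np.ones((7,7)))
c=max(cv2.findContours(k,cv2.RETR_EXTERNAL,cv2.CHAIN_APPROX_NONE)[0],key=cv2.contourArea).reshape(-1,2).astype(float)
c=c[c[:,1]<250]; c=cv2.convexHull(c.astype(np.float32)).reshape(-1,2).astype(float); c=c[c[:,1]<248]
for z in(.213,.218,.223):
    a,e=fitc(W,c,.07,z,t[:2]);b,e2=fitc(W,c,.07,z,t[:2],True);print(z,a-t[:2],e,b[:2]-t[:2],b[2],e2,len(c))
d=np.array([.4157,-.2016])-t[:2]; M=R.from_quat(s["eef_rot"]).as_matrix(); print("tool axes shift/0.8",(M.T@np.r_[d,0])/.8)
E
```

```text
[ 0.415  -0.075   0.2613]
0.213 [-0.0012 -0.0009] 12.850797388280549 [-0.0006 -0.0012] 0.0716567221641966 12.02080103256667 18
0.218 [0.0003 0.0001] 13.414853208385662 [ 0.0006 -0.0002] 0.07058560774804745 13.141267222842584 18
0.223 [-0.0011 -0.0006] 12.513809055723842 [-0.0017  0.0005] 0.06858854051436625 13.18569968239078 18
tool axes shift/0.8 [-0.0398 -0.1532  0.    ]
```

Call:
step_arm([
  [[-0.003,-0.012,0,0],[-0.009,-0.035,0,0],[-0.016,-0.06,0,0],[-0.023,-0.09,0,0],[-0.03,-0.115,0,0],[-0.035,-0.135,0,0],[-0.038,-0.148,0,0],[-0.04,-0.154,0,0]],
])

```text
clock: 11.5
eef_pos: [0.4153, -0.2041, 0.2612]
eef_rot: [0.125, 0.992, -0.0, -0.0]
wrist_force: [-1.0, 0.3, -5.6]
opening: 0.287
grasp_force: 89.4
```

Call:
step_arm([
  [[0,0,0,0],[0,0,0.008,0],[0,0,0.018,0],[0,0,0.028,0],[0,0,0.038,0],[0,0,0.045,0],[0,0,0.05,0],[0,0,0.05,0]],
])

```text
clock: 12.17
eef_pos: [0.4155, -0.2022, 0.2205]
eef_rot: [0.124, 0.992, 0.0, -0.001]
wrist_force: [-0.1, -0.6, -5.4]
opening: 0.282
grasp_force: 89.3
```

```bash
python3 - <<'E'
from h import *
np.set_printoptions(precision=4,suppress=True)
s=monitor.read_state();print(s["clock"],s["eef_pos"],s["eef_rot"],s["wrist_force"],s["ft_torque"],s["opening"],s["grasp_force"])
T=capture("top");S=capture("scene")
g=cv2.resize(S["color"][150:280,220:360],None,fx=4,fy=4,interpolation=2)
for n,z,r in(("lid",None,.07),):pass
h=np.zeros((600,800,3),np.uint8);h[:520,:560]=g
w=cv2.resize(T["color"][180:250,290:360],None,fx=3.3,fy=3.3);h[:231,565:796]=w
cv2.imwrite("pics/d.png",h[:,:,::-1])
E
```

```text
12.1667 [ 0.4155 -0.2022  0.2205] [ 0.124   0.9923  0.0001 -0.0006] [-0.0769 -0.5527 -5.3543] [-0.0281  0.038  -0.0687] 0.2820992161588182 89.34958874364384
```

View pics/d.png

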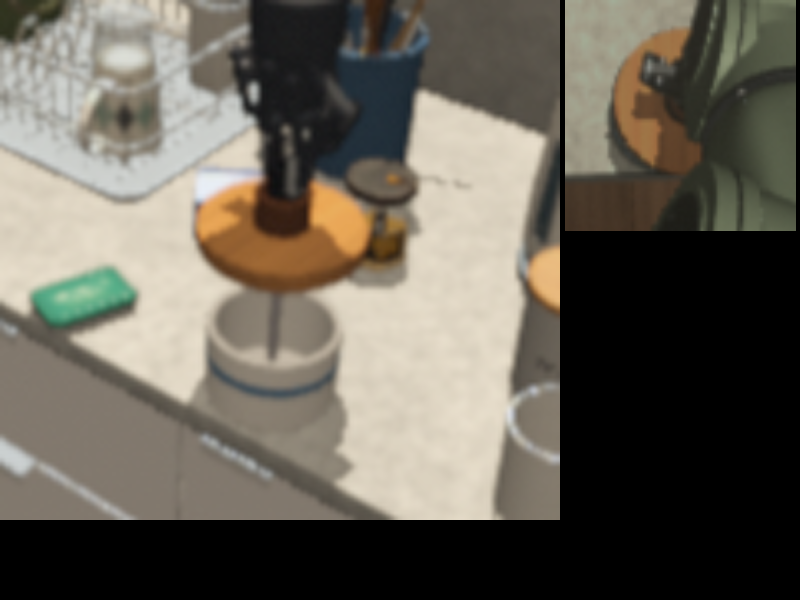

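The pair hangs just above the rod, which is seen at crop (276,293), and looks nearly aligned. I'll check the lid-to-crock offset numerically in the scene camera, where calibration bias cancels.

```bash
python3 - <<'E'
from h import *
np.set_printoptions(precision=4,suppress=True)
def edges(p,c,rz,lim=2.0,it=4,mask=None):
    g=cv2.GaussianBlur(cv2.cvtColor(p["color"],cv2.COLOR_RGB2GRAY),(3,3),0)
    e=np.argwhere(cv2.Canny(g,40,100)>0)[:,::-1].astype(float)
    if mask is not None: e=e[mask(e)]
    for i in range(it):
        o=[]
        for r,z in rz:
            q=proj(p,circ(c,r,z)); d=np.min(np.linalg.norm(e[:,None]-q[None],axis=2),axis=1);k=e[d<lim]
            o.append(fitc(p,k,r,z,c)+(len(k),))
        c=np.mean([x[0] for x in o],axis=0)
    return o
S=capture("scene")
h=cv2.cvtColor(S["color"],cv2.COLOR_RGB2HSV)
k=((h[:,:,1]>110)&(h[:,:,0]<22)).astype(np.uint8)*255;m=np.zeros_like(k);m[190:226,265:316]=255;k&=m
k=cv2.morphologyEx(k,cv2.MORPH_OPEN,np.ones((3,3)))
c=max(cv2.findContours(k,cv2.RETR_EXTERNAL,cv2.CHAIN_APPROX_NONE)[0],key=cv2.contourArea);c=c.reshape(-1,2).astype(float)
print(c.min(0),c.max(0))
# silhouette: hull of two circles r=.07 at z top/bottom
z0=.2205-.0621+.003
from scipy.optimize import least_squares
pts=cv2.convexHull(c.astype(np.float32)).reshape(-1,2); 
def sil(v): return cv2.convexHull(np.vstack([proj(S,circ(v,.07,z0)),proj(S,circ(v,.07,z0+.02))]).astype(np.float32))
f=lambda v:[cv2.pointPolygonTest(sil(v),(float(a),float(b)),True) for a,b in pts if b>196]
r=least_squares(f,[.4155,-.2022],diff_step=1e-3,loss="soft_l1");print("lid by scene",r.x,np.std(r.fun))
print("crock rim by scene",edges(S,np.array([.413,-.207]),[(.058,.08),(.051,.08)],mask=lambda e:(e[:,1]>225)))
# extent comparison: tilt-free columns
for zc,rr in((z0+.01,.07),):
    q=proj(S,circ((.4155,-.2022),rr,zc));print(q.min(0),q.max(0))
E
```

```text
[269. 196.] [315. 222.]
lid by scene [ 0.4253 -0.2039] 1.130856721241373
crock rim by scene [(array([ 0.4139, -0.2037]), np.float64(0.889802226144028), 63), (array([ 0.4119, -0.2056]), np.float64(1.096055431567023), 77)]
[268.2435 196.8672] [311.2411 221.5986]
```

```bash
python3 - <<'E'
from h import *
np.set_printoptions(precision=2,suppress=True)
S=capture("scene");c=(.4155,-.2022)
q=proj(S,circ(c,.058,.08));print("rim pred",q.min(0),q.max(0))
print("rod pred",proj(S,[[*c,.05],[*c,.1],[*c,.14]]), "px per m x,y:",(proj(S,[[.4255,-.2022,.1]])-proj(S,[[*c,.1]]))*.1,(proj(S,[[.4155,-.2122,.1]])-proj(S,[[*c,.1]]))*.1)
q=proj(S,circ(c,.07,.181));print("plate top pred",q.min(0),q.max(0))
q=proj(S,circ(c,.07,.161));print("skirt pred",q.min(0),q.max(0))
g=cv2.cvtColor(S["color"],cv2.COLOR_RGB2GRAY).astype(float);sat=cv2.cvtColor(S["color"],cv2.COLOR_RGB2HSV)[:,:,1].astype(int)
for r in(225,228,230): 
    d=150-g[r,278:299]; print(r,g[r,282:296].astype(int))
for r in(206,208,210,212): print(r,sat[r,263:274],sat[r,306:318])
for r in(232,234,236,238): print(r,g[r,266:278].astype(int),g[r,300:311].astype(int))
E
```

```text
rim pred [270.94 220.35] [305.12 241.79]
rod pred [[287.47 237.49]
 [288.35 225.97]
 [289.08 216.38]] px per m x,y: [[ 0.17 -0.14]] [[0.24 0.12]]
plate top pred [268.33 194.52] [311.52 219.11]
skirt pred [268.15 199.39] [310.94 224.27]
225 [126 127 127 128 125 113  95  95 112 126 130 129 129 129]
228 [126 127 128 129 124 107  93  95 115 128 131 130 129 129]
230 [127 128 128 129 124 103  91 100 123 131 131 131 130 129]
206 [ 32  31  32  32  32  51 144 161 161 160 160] [160 160 160 161 162 163 163 127  65  70 137 161]
208 [ 32  32  33  32  33  39 137 168 166 169 173] [161 162 161 162 163 165 157 123  96 108 132 151]
210 [ 33  32  32  33  33  37  71 161 173 173 172] [161 163 164 162 165 171 178 186 195 186 182 194]
212 [ 34  33  33  33  33  37  49  92 160 174 172] [164 164 164 167 173 175 155 176 190 195 197 204]
232 [215 215 215 216 209 183 174 169 135 115 116 118] [118 114 116 144 179 194 208 214 216 217 217]
234 [215 218 220 221 213 172 146 164 168 149 128 122] [117 115 130 161 175 178 202 212 212 210 210]
236 [218 219 220 220 210 162 120 124 148 168 168 153] [130 150 168 167 155 181 205 212 213 212 210]
238 [214 217 218 218 207 156 114 112 118 127 144 159] [168 163 143 123 139 188 209 212 213 212 211]
```

The rod and rim match the prediction for the TCP axis within about 1 mm, and the lid's left edge matches too. I'll descend onto the rod.

Call:
step_arm([
  [[0,0,0.004,0],[0,0,0.009,0],[0,0,0.014,0],[0,0,0.019,0],[0,0,0.024,0],[0,0,0.028,0],[0,0,0.032,0],[0,0,0.032,0]],
])

```text
clock: 13.03
eef_pos: [0.4155, -0.2023, 0.1951]
eef_rot: [0.124, 0.992, 0.0, -0.0]
wrist_force: [0.3, 0.1, -5.2]
opening: 0.285
grasp_force: 89.4
```

The underside is 20 mm below the rod end with no extra force, so the rod is in the hole.

Call:
step_arm([
  [[0,0,0.008,0],[0,0,0.018,0],[0,0,0.028,0],[0,0,0.037,0],[0,0,0.045,0],[0,0,0.051,0],[0,0,0.055,0],[0,0,0.055,0]],
])

```text
clock: 13.7
eef_pos: [0.4155, -0.2023, 0.1511]
eef_rot: [0.124, 0.992, 0.0, -0.0]
wrist_force: [-1.7, -0.3, -4.7]
opening: 0.289
grasp_force: 89.4
```

Call:
step_arm([
  [[0,0,0.003,0],[0,0,0.006,0],[0,0,0.009,0],[0,0,0.012,0],[0,0,0.015,0],[0,0,0.017,0],[0,0,0.019,0],[0,0,0.019,0]],
])

```text
clock: 14.37
eef_pos: [0.4156, -0.2024, 0.1363]
eef_rot: [0.124, 0.992, -0.0, -0.0]
wrist_force: [-0.1, -0.1, -4.7]
opening: 0.289
grasp_force: 89.3
```

Call:
step_arm([
  [[0,0,0.001,0],[0,0,0.002,0],[0,0,0.003,0],[0,0,0.004,0],[0,0,0.005,0],[0,0,0.006,0],[0,0,0.0075,0],[0,0,0.0075,0]],
])

```text
clock: 15.03
eef_pos: [0.4156, -0.2025, 0.1304]
eef_rot: [0.124, 0.992, -0.0, -0.0]
wrist_force: [0.4, -0.8, -3.9]
opening: 0.284
grasp_force: 89.4
```

Call:
step_arm([
  [[0,0,0.0005,0],[0,0,0.001,0],[0,0,0.001,0],[0,0,0.001,0]],
])

```text
clock: 15.37
eef_pos: [0.4157, -0.2026, 0.1303]
eef_rot: [0.124, 0.992, -0.0, 0.0]
wrist_force: [-4.1, -0.5, 11.9]
opening: 0.284
grasp_force: 91.5
```

Contact came at TCP z 0.1303 against the expected 0.130, so the lid is seated. I'll release.

Call:
step_arm([
  [[0,0,0,0],[0,0,0,0],[0,0,0,0],[0,0,0,0],[0,0,0,0],[0,0,0,0],[0,0,0,0],[0,0,0,0]],
], jaw=0)

```text
clock: 16.03
eef_pos: [0.4157, -0.2025, 0.1297]
eef_rot: [0.124, 0.992, -0.0, -0.0]
wrist_force: [-0.3, 0.1, -0.4]
opening: 1.0
grasp_force: 0.0
```

```bash
python3 - <<'E'
from h import *
np.set_printoptions(precision=4,suppress=True)
s=monitor.read_state();print(s["clock"],s["eef_pos"],s["eef_rot"],s["wrist_force"],s["ft_torque"],s["opening"],s["grasp_force"])
W=capture("wrist");S=capture("scene");t=s["eef_pos"]
for n in("inner_knob_top","outer_collar_top","rod_end"):print(n,nets.search_frame(n,W))
print(proj(W,[[t[0],t[1],.148],[t[0],t[1],.123]]))
q=proj(S,circ((.4155,-.2022),.07,.091));print("plate top pred",q.min(0),q.max(0))
h=cv2.cvtColor(S["color"],cv2.COLOR_RGB2HSV);k=((h[:,:,1]>110)&(h[:,:,0]<22)).astype(np.uint8)*255;m=np.zeros_like(k);m[205:255,260:318]=255;k&=m
k=cv2.morphologyEx(k,cv2.MORPH_OPEN,np.ones((5,5)));print(cv2.boundingRect(max(cv2.findContours(k,0,1)[0],key=cv2.contourArea)))
E
```

```text
16.0333 [ 0.4157 -0.2025  0.1297] [ 0.1241  0.9923 -0.0001 -0.    ] [-0.3034  0.1247 -0.4277] [-0.0423  0.0101 -0.0039] 1.0002676561877417 0.0
inner_knob_top [{'at': [254.5, 248.3], 'confidence': 0.59}]
outer_collar_top [{'at': [256.5, 198.7], 'confidence': 0.89}]
rod_end [{'at': [256.2, 261.1], 'confidence': 0.74}]
[[255.5604 264.0412]
 [255.7561 238.7758]]
plate top pred [267.5074 215.8247] [308.9819 241.5906]
(269, 217, 40, 28)
```

Released: the bounding box of the plate matches the seated height. Now I'll go down to the collar and grip it.

Call:
step_arm([
  [[0,0,0.006,0],[0,0,0.013,0],[0,0,0.02,0],[0,0,0.027,0],[0,0,0.033,0],[0,0,0.038,0],[0,0,0.04,0],[0,0,0.04,0]],
])

```text
clock: 16.95
eef_pos: [0.4155, -0.2024, 0.0973]
eef_rot: [0.124, 0.992, 0.0, -0.0]
wrist_force: [0.3, -0.4, 0.4]
opening: 0.996
grasp_force: 0.0
```

Call:
step_arm([
  [[0,0,0,0],[0,0,0,0],[0,0,0,0],[0,0,0,0],[0,0,0,0],[0,0,0,0],[0,0,0,0],[0,0,0,0]],
], jaw=1, squeeze=40)

```text
clock: 17.62
eef_pos: [0.4158, -0.2025, 0.0982]
eef_rot: [0.124, 0.992, -0.0, 0.0]
wrist_force: [-2.1, 1.9, 10.3]
opening: 0.551
grasp_force: 39.4
```

The opening of 47 mm matches the collar. I'll lift slightly and check the weight.

Call:
step_arm([
  [[0,0,-0.001,0],[0,0,-0.002,0],[0,0,-0.003,0],[0,0,-0.004,0],[0,0,-0.005,0],[0,0,-0.006,0],[0,0,-0.006,0],[0,0,-0.006,0]],
])

```text
clock: 18.28
eef_pos: [0.4156, -0.2025, 0.1025]
eef_rot: [0.124, 0.992, -0.0, -0.0]
wrist_force: [0.2, -0.3, -1.6]
opening: 0.549
grasp_force: 41.3
```

Only about 2 N, so the outer lid is coming up alone. I'll lift it straight up, clear of the rod.

Call:
step_arm([
  [[0,0,-0.004,0],[0,0,-0.01,0],[0,0,-0.018,0],[0,0,-0.028,0],[0,0,-0.038,0],[0,0,-0.048,0],[0,0,-0.058,0],[0,0,-0.065,0]],
])

```text
clock: 18.95
eef_pos: [0.4158, -0.2025, 0.1557]
eef_rot: [0.124, 0.992, -0.0, 0.0]
wrist_force: [0.0, -0.1, -2.3]
opening: 0.551
grasp_force: 41.4
```

Call:
step_arm([
  [[0,0,-0.01,0],[0,0,-0.025,0],[0,0,-0.04,0],[0,0,-0.055,0],[0,0,-0.07,0],[0,0,-0.08,0],[0,0,-0.087,0],[0,0,-0.09,0]],
])

```text
clock: 19.62
eef_pos: [0.4157, -0.2025, 0.2272]
eef_rot: [0.124, 0.992, -0.0, 0.0]
wrist_force: [-0.5, 0.6, -2.2]
opening: 0.55
grasp_force: 41.4
```

Call:
step_arm([
  [[0,0,0,0],[0,0,0,0],[0,0,0,0],[0,0,0,0],[0,0,0,0],[0,0,0,0]],
])

```text
clock: 20.12
eef_pos: [0.4156, -0.2024, 0.2264]
eef_rot: [0.124, 0.992, 0.0, -0.0]
wrist_force: [0.1, -0.0, -1.3]
opening: 0.552
grasp_force: 41.4
```

```bash
python3 - <<'E'
from h import *
np.set_printoptions(precision=4,suppress=True)
s=monitor.read_state();print(s["clock"],s["eef_pos"],s["dq"],s["wrist_force"],s["opening"],s["grasp_force"])
S=capture("scene")
for n in("inner_knob_top","rod_end","outer_lid","inner_lid"):
    print(n,[(q["at"],round(q["confidence"],2)) for q in nets.search_frame(n,S)[:2]])
c=(.4155,-.2022)
print("pred knob,rod,outer,flange-top",proj(S,[[*c,.145],[*c,.153],[*c,.212],[*c,.086]]))
# white flange / black knob profile down the axis column
print(S["color"][200:245,288].astype(int).mean(1).astype(int))
E
```

```text
20.1167 [ 0.4156 -0.2024  0.2264] [ 0.0005 -0.0028 -0.0028  0.0008 -0.0007 -0.0006  0.0014] [ 0.1343 -0.0011 -1.2965] 0.5515797239682763 41.42761258408427
inner_knob_top [([289.3, 228.7], 0.87)]
rod_end [([285.8, 247.3], 0.93), ([361.3, 266.9], 0.28)]
outer_lid [([290.7, 199.1], 0.76)]
inner_lid [([289.9, 230.9], 0.66)]
pred knob,rod,outer,flange-top [[289.1756 215.154 ]
 [289.3262 213.186 ]
 [290.4713 198.2236]
 [288.0974 229.2433]]
[ 90 100 101 103 104 104 103 100  90  77  68  66  66  63  57  48  33  21
  17  18  16  16  16  15  17  16  17  16  16  23  79 144 173 182 183 183
 183 183 182 176 159 154 141 129 126]
```

The inner lid's knob and flange show at the seated height. The outer lid is held above, about 46 mm clear of the rod end, and still.

```bash
python3 -c "
from cell import workorder
print(workorder.close_job())"
```

```text
the job is handed in; nothing more can be done
None
```

The job is handed in, with no verdict returned: by the images and wrist forces, the inner lid is seated on the crock with the rod through its knob, and the outer lid is held level and still about 46 mm above the rod end.

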